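# Tap a V-block home in its locating nest and lock it

### The job

Set the V-block in its locating nest with light touches of the fingertips, never gripping or lifting it: first tap the side that faces away from the two side rest pins until the block sits flat against both pins, then tap its end above the rocker until it also sits against the single end stop pin. Then press the rocker's thumb pad fully down so that the stop nose pops up behind the block and traps it, move clear, and leave the plug gauge and the two standing turned pins alone.

Things in the scene. Friction and masses are not known exactly. Their poses are not given: they have to be found in the camera images.
- nest: locating nest: dark steel plate 120 x 110 x 16 mm fixed on the bench. Origin at bench height below the block's proper place; x runs from the rocker (near side) to the end stop pin (far side), y left, z up. Plate spans x -74 to 46, y -55 to 55 mm, top at z 16 mm. Two 8 mm side rest pins at (7, -28) and (-19, -28) mm, end stop pin at (29, 0) mm, all standing 22 mm above the plate
- nest_home (a point): point on the plate's top where the middle of the block's underside belongs (16 mm above the nest's origin, same axes). Block home: its axes parallel to the nest's, its centre above this point, right (-y) face touching both side rest pins, far face touching the end stop pin. Pins and block are rigid: move slowly (20 mm/s or so) when touching, 50 N on block, nest or rocker is too much
- block_centre (a point): centre of the loose steel V-block, 50 mm along its x (its V groove, open upward), 48 mm along y, 42 mm high, 0.3-0.6 kg, standing on the plate 6-14 mm short of the pins both ways, up to 0.1 rad askew. Its +y face is the side to tap first (toward nest -y), its -x face the end above the rocker (tap toward nest +x). Slides at 1.5-4.5 N; touch it 10 to 18 mm above the plate or it may tip
- rocker (a joint): angle of the steel rocker lying in the plate's middle slot, pivot across at nest x -58, z 10 mm. 0 to 0.03 rad at first: thumb pad up, stop nose sunk in the plate. 0.38 rad fully pressed: nose (14 mm wide) stands 8 mm above the plate, 2-3 mm behind the near face of a block that is home; else it comes up under the block. Stiff, stays where left; about 3 N on the pad moves it
- thumb_pad (a point): middle of the top of the rocker's ridged steel thumb pad, 26 x 26 mm, which overhangs the near edge of the plate at nest x -102 mm, y 0. Its top is about 28 mm above the bench at first and about 11 mm (and 4 mm farther from the plate) when fully pressed; press it straight down
- plug_gauge: loose plug gauge, a steel rod 122 mm long (along its y), 22 mm wide, 19 mm high, lying on the bench right of the nest (behind the side rest pins), roughly along the plate's edge; origin under its middle; not to be disturbed. Farther right stands the bench's fixed back panel, 0.77 m high, its near end 0.18 m from the robot's axis, between nest and starting arm: swing across with the arm upright
- pin_a: loose turned steel pin, 14 mm thick, 25 mm high, standing on its head on the bench left of the nest; origin under its middle; not to be disturbed
- pin_b: second loose turned steel pin, same size, standing near the first; not to be disturbed

How it is judged (in metres and radians):
On the way, in this order (a step that is already met when the one before it is completed fails the run):
1. the block lies flat against the two side rest pins (y of block_centre in the frame of nest between -0.003 and 0.002 m and angle between the x axis of block_centre and the x axis of nest, either way round below 0.05 rad and value of joint rocker below 0.1 rad and x of block_centre in the frame of nest below 0.003 m), for 0.1 s.
2. the block lies against the side pins and the end stop pin, rocker still up (y of block_centre in the frame of nest between -0.003 and 0.0025 m and x of block_centre in the frame of nest between -0.002 and 0.003 m and angle between the x axis of block_centre and the x axis of nest, either way round below 0.05 rad and value of joint rocker below 0.1 rad), for 0.1 s.
3. the thumb pad is pressed fully down and the nose is up (value of joint rocker above 0.33 rad), for 0.1 s.
At the end, for the whole second after the job is handed in: The block stands flat on the plate, at rest, within 2.5 mm of the side rest pins and 2 mm of the end stop pin and square to them within 0.05 rad, and the rocker is pressed to at least 0.33 of its 0.38 rad (y of block_centre in the frame of nest between -0.003 and 0.0025 m and x of block_centre in the frame of nest between -0.002 and 0.003 m and z of block_centre in the frame of nest below 0.039 m and angle between the x axis of block_centre and the x axis of nest, either way round below 0.05 rad and angle between block_centre's own z axis and vertical below 0.03 rad and value of joint rocker above 0.33 rad and linear speed of vee_block below 0.01 m/s); the robot touches nothing.
It fails at once if the block is lifted or tipped (z of block_centre in the frame of nest above 0.042 m or angle between block_centre's own z axis and vertical above 0.15 rad).
It fails at once if the block or the nest is hit or pressed hard (over 50 N) (contact force between any of the arm, the fingers and vee_block above 50 N or contact force between any of the arm, the fingers and nest above 50 N).
It fails at once if the rocker is pressed before the block is home (value of joint rocker above 0.12 rad and x of block_centre in the frame of nest below -0.004 m).
It fails at once if the plug gauge or a turned pin is disturbed (distance of any of plug_gauge, pin_a, pin_b from where it was at the start of the episode above 0.01 m).
It also fails if it takes over 72 s, if anything falls off the work surface, if the arm or the gripper's body presses on something with over 40 N, if the wrist force passes 120 N, or if a joint passes its speed limit or range.

### The arm

A 6-joint arm with a two-finger parallel gripper is mounted at the origin on a cart in front of the work surface, level with it; the furniture and walls round the work are solid. World frame = base frame: x ahead of the robot, y to its left, z up, the work surface at z = 0. Lengths are in mm, angles in rad, forces in N, time in s.
With the tool pointing down it reaches from about 350 to 775 mm from the base axis. Payload 7.3 kg.
Tool frame: the origin (TCP) lies at the very end of the fingers, on their centre line; the grasp point (between the pads) lies 19 mm behind it; z points along the fingers, y is the line along which they close (so a half turn about z gives the same grasp; the last joint's range is limited). The gripper opens to 92 mm and grips with 3 to 60 N. Pads are 19 mm wide; open, the fingers measure 130 mm over their backs; the gripper's body (75 mm by 190 mm) begins 47 mm behind the grasp point.
Start: joints at [1.018, 0.342, 1.524, -0, 1.275, -0.146], TCP at [207.716, 482.181, 226.741] pointing down, gripper open.
Joint ranges: [-2.53, 2.53], [-0.77, 2.02], [0.04, 2.7], [-1, 4.14], [0.28, 2.66], [-3.11, 3.11]. Speed limits (rad/s): [2.57, 2.57, 3.14, 3.14, 3.14, 3.14].

### API

Orientations are given as [roll, pitch, yaw] about the fixed x, y, z axes, in that order (R = Rz(yaw) Ry(pitch) Rx(roll)).
In Python, from plant import bot gives the robot as it stands.
- The arm moves only by the tool apply_moves, never from a script. Its argument "motion" is text: rows parted by semicolons, each of 4 numbers parted by spaces: the shift along the tool's x, y, z in m, then the turn about the tool's z in degrees. A call has 1 to 8 rows; each row shifts and turns the commanded pose from where the row before left it, along the tool's axes as they then stand; what a row does not reach is not made up. A row lasts 1/8 s, in which the tool goes at most 62.5 mm and 10.7 degrees, less where a joint would pass 70% of its speed; a pose out of reach is approached as far as the arm can. A call with a gripper value outside its range is refused whole. "fingers" is the opening, from -1 (shut) to 1 (fully open), set as the call begins (left out, the last holds). The fingers move at their own pace and stop on an object; the grip force is fixed at half the most. Time passes only in rows, so rows that do not move let the fingers close. It gives the time, the measured TCP pose, the force, the opening and the grip force at its end, in the units of the state.
- bot.get_obs(): the state, without advancing time (a new reading comes with each control period).
- bot.capture(name): name is "side" or "top"; returns a dict with "img" (400x640x3 uint8, blue, green, red), "range_z" (400x640 float32, mm along the optical axis (not along the pixel's ray), 0 where there is no reading), "fx", "fy", "cx", "cy" (pixels), "world_from_camera" (4x4, takes a point from camera to world coordinates). Camera axes: x right, y down, z forward; pixel columns grow to the right and rows downward; lengths in mm; the calibration is good to about 2 mm. A picture is of the moment at which its call begins.
- bot.close_job(): hands the job in; it is judged then, once.
Trained networks look in a picture, given as the dict that the camera call returned (one of the last four; its "shot" number tells which), for a name from the list of things; names that differ only in an ending like _2 or _b are one class to them, and where a whole thing is asked for, a point or a joint stands for the part that bears it (a point fixed in the world has none). Each returns a list of dicts, best first, with "p" (0 to 1); they miss things now and then, are a little off and sometimes report something else, mostly with a low value. They report only what shows in the picture. A call takes as long as a camera call.
- bot.cut_out(picture, thing): "pixels" (400x640 bool, what is visible of it) and "point" ([column, row] in pixels, amid what is visible of it).
The state is a dict: "time": time; "joint_positions": joint angles; "dq": joint speeds; "tau": joint torques, N m; "tool_pos": TCP position; "tcp_rot": TCP orientation; "contact_force": force on the tool from outside, world axes, zero at the start; "moment": the same for the moment, N m; "grip_width": finger opening in mm; "finger_force": force on a finger pad.
Only numpy, scipy, OpenCV 4.12 (cv2) and the standard library are available. Lean on these libraries where they do the work, as an engineer would, in place of code of your own. Each camera call takes 0.05 s, during which the arm holds its last target. There are 200 camera calls.

## Working session

There is one attempt and no reset: what is moved stays moved. The work goes in short steps, Python scripts to look and compute and a tool call to move; the robot and the scene stay as the last step left them, time stands still between calls to the robot, and variables do not carry over. Pictures are saved under pics/ and viewed, at most 10 in all, crops included, and the job is handed in when it is done.

Besides the shell and the picture viewer there is one more tool, called after "Request:" as name(argument=value, ...) on one line, values as JSON. apply_moves: Moves the arm, as the interface text tells. Its arguments: {"type":"object","properties":{"motion":{"type":"string"},"fingers":{"type":"number"}},"required":["motion"]}

```bash
mkdir -p pics; ls; cat > h.py <<'E'
import numpy as np, cv2
from plant import bot
def pts(c, m=None):
    z=c["range_z"]; v,u=np.nonzero((z>0) if m is None else (m&(z>0)))
    d=z[v,u]; P=np.stack([(u-c["cx"])/c["fx"]*d,(v-c["cy"])/c["fy"]*d,d,np.ones_like(d)])
    return (np.array(c["world_from_camera"])@P)[:3].T, u, v
E
python3 - <<'E'
from h import *
o=bot.get_obs(); print(o)
for n in("top","side"):
    c=bot.capture(n); cv2.imwrite(f"pics/{n}0.png",c["img"]); print(n,c["fx"],c["cx"],c["cy"],np.round(c["world_from_camera"],3).tolist())
    for t in("nest","block_centre","rocker","thumb_pad","plug_gauge","pin_a"):
        for r in bot.cut_out(c,t)[:3]:
            P,u,v=pts(c,r["pixels"])
            print(t,round(r["p"],2),r["point"],len(P), np.round(np.percentile(P,[2,50,98],axis=0)).tolist() if len(P) else "")
E
```

```text
pics
{'time': 0.0, 'joint_positions': array([ 1.01802429e+00,  3.42735685e-01,  1.52504796e+00,  1.35495412e-05,
        1.27540719e+00, -1.46012913e-01]), 'dq': array([0.00070163, 0.00164878, 0.00057268, 0.00026658, 0.00032572,
       0.00093456]), 'tau': array([ 1.46660997e-03, -4.31223929e+01, -2.44227755e+01,  7.19343452e-02,
        5.56252396e-02, -1.28746851e-04]), 'tool_pos': array([207.465237  , 481.80705986, 226.02744654]), 'tcp_rot': array([-3.14001336e+00, -2.45345526e-04,  2.73482938e+00]), 'contact_force': array([ 0.74875401, -0.15562077, -0.7347092 ]), 'moment': array([-0.00711314, -0.03844606, -0.02286818]), 'finger_force': 0.0, 'grip_width': 91.50654097780604}
top 393.9580699019491 323.43168419176953 191.60983404628212 [[0.011, -0.989, 0.148, 424.236], [-1.0, -0.009, 0.009, 114.498], [-0.008, -0.148, -0.989, 888.067], [0.0, 0.0, 0.0, 1.0]]
nest 0.91 [327.5, 200.8] 2199 [[475.0, 48.0, 3.0], [543.0, 113.0, 14.0], [621.0, 173.0, 32.0]]
block_centre 0.65 [329.1, 183.7] 584 [[536.0, 87.0, 14.0], [564.0, 116.0, 48.0], [593.0, 143.0, 58.0]]
rocker 0.7 [311.9, 218.6] 284 [[4
[... 529 characters left out ...]
.0, 1.0]]
nest 0.84 [315.6, 224.9] 2412 [[472.0, 71.0, 2.0], [534.0, 140.0, 17.0], [627.0, 180.0, 31.0]]
block_centre 0.87 [298.6, 208.3] 1191 [[534.0, 73.0, 16.0], [563.0, 123.0, 45.0], [596.0, 145.0, 60.0]]
rocker 0.84 [338.8, 227.3] 330 [[466.0, 115.0, 13.0], [492.0, 143.0, 25.0], [538.0, 164.0, 32.0]]
thumb_pad 0.64 [340.8, 227.8] 301 [[466.0, 119.0, 14.0], [488.0, 144.0, 27.0], [536.0, 164.0, 32.0]]
plug_gauge 0.68 [333.2, 187.1] 507 [[464.0, 13.0, 5.0], [518.0, 27.0, 16.0], [572.0, 38.0, 21.0]]
plug_gauge 0.58 [338.5, 224.5] 401 [[465.0, 105.0, 1.0], [492.0, 141.0, 22.0], [537.0, 163.0, 32.0]]
pin_a 0.54 [253.3, 257.3] 52 [[619.0, 204.0, 3.0], [624.0, 208.0, 9.0], [629.0, 212.0, 19.0]]
```

```bash
python3 - <<'E'
import cv2,numpy as np
a=cv2.imread("pics/top0.png");b=cv2.imread("pics/side0.png")
cv2.imwrite("pics/v1.png",np.vstack([cv2.resize(a,(480,300)),cv2.resize(b,(480,300))]))
cv2.imwrite("pics/v2.png",np.hstack([cv2.resize(a[110:290,250:410],None,fx=2.5,fy=2.5,interpolation=2),cv2.resize(b[140:320,220:380],None,fx=2.5,fy=2.5,interpolation=2)]))
E
```

```text
(no output)
```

View pics/v1.png

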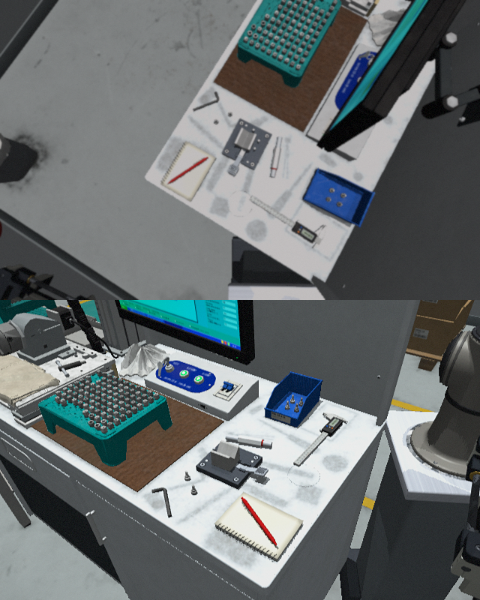

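View pics/v2.png

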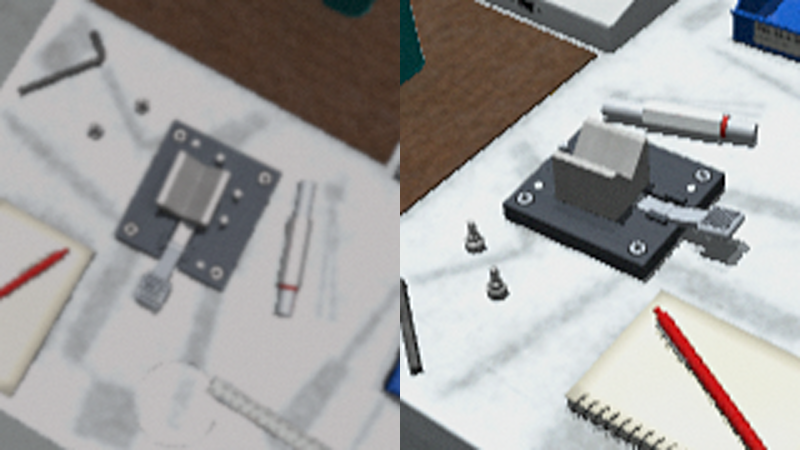

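```bash
cat >> h.py <<'E'
def nestfit(c):
    r=bot.cut_out(c,"nest")[0]; m=cv2.dilate(r["pixels"].astype(np.uint8),np.ones((9,9)))>0
    g=c["img"].max(axis=2)<110   # dark plate
    P,u,v=pts(c,m&g); P=P[(P[:,2]>11)&(P[:,2]<22)]
    return P
def rect(P):
    (cx,cy),(w,h),a=cv2.minAreaRect(P[:,:2].astype(np.float32)); return np.round([cx,cy,w,h,a],1)
E
python3 - <<'E'
from h import *
A=[]
for n in("top","side"):
    c=bot.capture(n); P=nestfit(c); A.append(P); print(n,len(P),rect(P),np.median(P[:,2]))
    for t in ("block_centre","thumb_pad","pin_a","plug_gauge"):
        for r in bot.cut_out(c,t)[:2]:
            Q,u,v=pts(c,cv2.erode(r["pixels"].astype(np.uint8),np.ones((2,2)))>0)
            if t=="block_centre": Q=Q[(Q[:,2]>30)]
            if t=="thumb_pad": Q=Q[(Q[:,2]>23)]
            if len(Q)>5: print(t,round(r["p"],2),len(Q),rect(Q),Q.mean(0).round(1))
    np.save(n+"_nest.npy",P)
    cv2.imwrite(f"pics/dbg_{n}.png",np.zeros((2,2)))
# nest-frame fit: brute force on rectangle via plate length 120x110 edges, robust percentiles
for P in A+[np.vstack(A)]:
    best=None
    for th in np.radians(np.arange(-35,-10,0.5)):
        e=np.array([np.cos(th),np.sin(th)]);f=np.array([-e[1],e[0]])
        a=P[:,:2]@e;b=P[:,:2]@f
        la,ha=np.percentile(a,[1.,99.]);lb,hb=np.percentile(b,[1.,99.])
        s=(ha-la)*(hb-lb)
        if best is None or s<best[0]: best=(s,np.degrees(th),ha-la,hb-lb,(e*((la+ha)/2+14)+f*(lb+hb)/2))
    print(best)
E
```

```text
top 1620 [555.8 110.9 108.3 118.3  63.7] 14.280525013796932
block_centre 0.96 475 [563.1 114.1  45.8  48.4  65.8] [562.1 115.   48. ]
thumb_pad 0.87 129 [480.4 148.6  25.7  29.5  64. ] [477.8 149.8  26.6]
plug_gauge 0.79 382 [517.1  20.9  20.9 119.1  79.1] [516.3  22.2  14.7][ WARN:0@3.870] global loadsave.cpp:1063 imwrite_ Unsupported depth image for selected encoder is fallbacked to CV_8U.
Traceback (most recent call last):
  File "h.py", line 8, in nestfit
    r=bot.cut_out(c,"nest")[0]; m=cv2.dilate(r["pixels"].astype(np.uint8),np.ones((9,9)))>0
      ~~~~~~~~~~~~~~~~~~~~~^^^
IndexError: list index out of range
```

Request:
apply_moves(motion="0 0 0 3; -0.03 -0.007 0 0; -0.048 -0.012 0 0; -0.048 -0.012 0 0; -0.048 -0.012 0 0; -0.048 -0.012 0 0; -0.048 -0.012 0 0; -0.048 -0.012 0 0", fingers=-1)

```text
time: 2.1
tool_pos: [458.9, 269.3, 226.8]
tcp_rot: [3.141, 0.0, 2.682]
contact_force: [0.1, -0.0, 0.1]
grip_width: 16.6
finger_force: 0.0
```

Request:
apply_moves(motion="-0.048 -0.012 0 0; -0.048 -0.012 0 0; -0.048 -0.012 0 0; -0.021 -0.002 0 0; 0 0 0 0; 0 0 0 0")

```text
time: 2.85
tool_pos: [588.1, 163.8, 226.6]
tcp_rot: [-3.142, -0.001, 2.683]
contact_force: [-0.0, 0.3, 1.4]
grip_width: 0.7
finger_force: 0.0
```

Request:
apply_moves(motion="0 0 0.03 0; 0 0 0.04 0; 0 0 0.04 0; 0 0 0.035 0; 0 0 0.025 0; 0 0 0.015 0; 0 0 0.01 0; 0 0 0.003 0")

```text
time: 3.85
tool_pos: [588.9, 163.6, 28.8]
tcp_rot: [3.141, 0.0, 2.683]
contact_force: [-0.8, -0.4, 0.1]
grip_width: 0.6
finger_force: 0.0
```

```bash
python3 - <<'E'
from h import *
print(bot.get_obs()["tool_pos"],bot.get_obs()["contact_force"])
for n in("top","side"):
    c=bot.capture(n); cv2.imwrite(f"pics/{n}1.png",c["img"])
    for r in bot.cut_out(c,"block_centre")[:1]:
        Q,u,v=pts(c,cv2.erode(r["pixels"].astype(np.uint8),np.ones((2,2)))>0); Q=Q[Q[:,2]>30]; print(n,r["p"],len(Q),rect(Q))
a=cv2.imread("pics/top1.png");b=cv2.imread("pics/side1.png")
cv2.imwrite("pics/v3.png",np.hstack([cv2.resize(a[110:290,250:410],None,fx=2.5,fy=2.5,interpolation=2),cv2.resize(b[140:320,220:380],None,fx=2.5,fy=2.5,interpolation=2)]))
E
```

```text
[588.85561625 163.55490693  28.82858137] [-0.7621662  -0.39503789  0.10131089]
side 0.68 478 [554.  119.1  51.4  29.5  65.9]
```

View pics/v3.png

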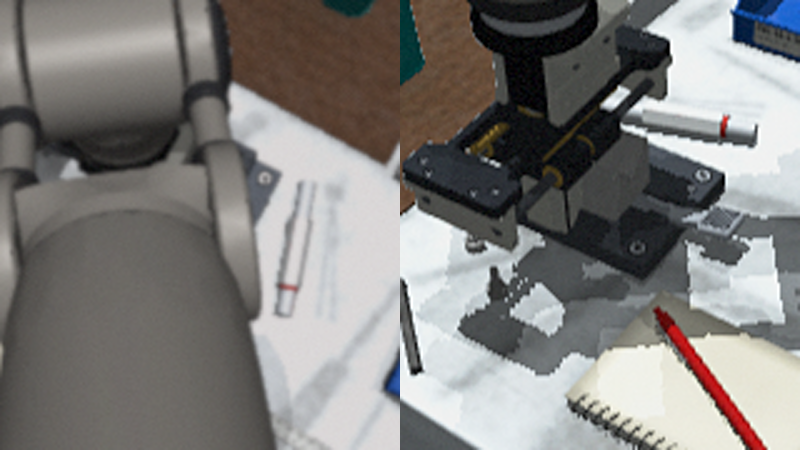

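Request:
apply_moves(motion="0 -0.002 0 0; 0 -0.002 0 0; 0 -0.002 0 0; 0 -0.002 0 0")

```text
time: 4.55
tool_pos: [585.2, 155.9, 28.8]
tcp_rot: [3.141, 0.0, 2.682]
contact_force: [-0.4, -0.9, -0.1]
grip_width: 0.4
finger_force: 0.0
```

Request:
apply_moves(motion="0 -0.002 0 0; 0 -0.002 0 0")

```text
time: 4.8
tool_pos: [583.5, 152.4, 28.7]
tcp_rot: [3.141, 0.0, 2.682]
contact_force: [0.9, -0.1, 0.0]
grip_width: 0.4
finger_force: 0.0
```

Request:
apply_moves(motion="0 -0.002 0 0; 0 -0.002 0 0")

```text
time: 5.05
tool_pos: [582.3, 149.2, 29.0]
tcp_rot: [3.14, 0.001, 2.682]
contact_force: [2.3, 1.9, 0.8]
grip_width: 0.7
finger_force: 1.4
```

Request:
apply_moves(motion="0 -0.001 0 0; 0 -0.001 0 0")

```text
time: 5.3
tool_pos: [581.1, 147.2, 28.9]
tcp_rot: [3.141, 0.001, 2.683]
contact_force: [2.3, 2.1, 0.8]
grip_width: 0.3
finger_force: 1.4
```

Request:
apply_moves(motion="0 -0.001 0 0; 0 -0.001 0 0")

```text
time: 5.55
tool_pos: [580.1, 145.4, 28.8]
tcp_rot: [3.141, 0.0, 2.682]
contact_force: [1.2, 3.1, 1.5]
grip_width: 0.5
finger_force: 1.6
```

Request:
apply_moves(motion="0 -0.001 0 0; 0 -0.001 0 0")

```text
time: 5.8
tool_pos: [579.7, 144.0, 29.1]
tcp_rot: [3.14, 0.001, 2.682]
contact_force: [3.4, 6.7, 1.3]
grip_width: 0.7
finger_force: 3.8
```

Request:
apply_moves(motion="0 -0.001 0 0; 0 0 0 0")

```text
time: 6.05
tool_pos: [579.7, 143.8, 29.4]
tcp_rot: [3.139, 0.002, 2.682]
contact_force: [3.7, 7.9, 0.4]
grip_width: 0.1
finger_force: 4.4
```

Request:
apply_moves(motion="0 -0.001 0 0; 0 0 0 0")

```text
time: 6.3
tool_pos: [579.8, 143.6, 29.7]
tcp_rot: [3.137, 0.003, 2.682]
contact_force: [5.0, 10.4, 2.6]
grip_width: 0.1
finger_force: 5.8
```

Request:
apply_moves(motion="0 -0.001 0 0; 0 0 0 0; 0 0 0 0")

```text
time: 6.68
tool_pos: [579.8, 143.4, 30.1]
tcp_rot: [3.136, 0.003, 2.682]
contact_force: [5.7, 12.2, 4.7]
grip_width: 0.5
finger_force: 7.2
```

Request:
apply_moves(motion="0 0.002 0 0; 0 0.003 0 0; 0 0.006 0 0; 0 0.009 0 0; 0 0 -0.025 0; 0 0 -0.04 0; 0.01 0 -0.04 0; 0.02 0 0 0")

```text
time: 7.68
tool_pos: [561.8, 172.5, 137.1]
tcp_rot: [3.138, 0.006, 2.682]
contact_force: [0.2, -1.2, -0.4]
grip_width: 0.6
finger_force: 0.0
```

Request:
apply_moves(motion="0.04 0 0 0; 0.04 0 0 0; 0.04 0 0 0; 0.04 0 0 0; 0.02 0 0 0; 0 0 0 0")

```text
time: 8.43
tool_pos: [398.1, 252.3, 133.9]
tcp_rot: [3.141, 0.0, 2.684]
contact_force: [0.8, -0.8, 0.0]
grip_width: 0.1
finger_force: 0.0
```

```bash
python3 - <<'E'
from h import *
print(bot.get_obs()["tool_pos"],bot.get_obs()["contact_force"])
e=np.array([.8965,-.443]);f=np.array([.443,.8965]);O=np.array([568.4,104.7])
for n in("top","side"):
    c=bot.capture(n); cv2.imwrite(f"pics/{n}2.png",c["img"])
    for r in bot.cut_out(c,"block_centre")[:1]:
        Q,u,v=pts(c,cv2.erode(r["pixels"].astype(np.uint8),np.ones((2,2)))>0); Q=Q[Q[:,2]>30]; k=rect(Q); d=k[:2]-O; print(n,r["p"],len(Q),k,d@e,d@f)
a=cv2.imread("pics/top2.png");b=cv2.imread("pics/side2.png")
cv2.imwrite("pics/v4.png",np.hstack([cv2.resize(a[110:290,250:410],None,fx=2.5,fy=2.5,interpolation=2),cv2.resize(b[140:320,220:380],None,fx=2.5,fy=2.5,interpolation=2)]))
E
```

```text
[398.10090323 252.34434577 133.93281374] [ 0.83237421 -0.77355185  0.00521442]
top 0.82 471 [558.5 107.   47.3  48.3  63.9] -9.894249999999978 -2.323749999999993
side 0.65 831 [559.9 109.9  48.6  48.9  63.8] -9.923850000000002 0.8963000000000025
```

View pics/v4.png

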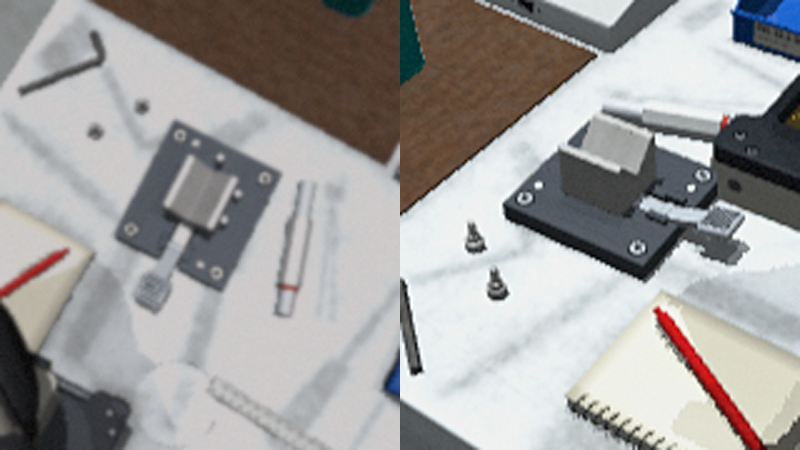

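Request:
apply_moves(motion="-0.02 -0.01 0 0; -0.04 -0.015 0 0; -0.04 -0.015 0 0; -0.04 -0.012 0 0; -0.023 -0.005 0 0; 0 0 0.02 0; 0 0 0.02 0; 0 0 0 0")

```text
time: 9.62
tool_pos: [518.8, 127.5, 92.2]
tcp_rot: [-3.14, -0.003, 2.681]
contact_force: [0.3, -0.3, -0.1]
grip_width: 0.9
finger_force: 0.0
```

Request:
apply_moves(motion="0 0.001 0.02 0; 0 0 0.015 0; 0 0 0.01 0; 0 0 0.006 0; 0 0 0.004 0; 0 0 0.003 0; 0 0 0 0")

```text
time: 10.5
tool_pos: [519.7, 129.4, 35.7]
tcp_rot: [3.141, 0.0, 2.682]
contact_force: [-0.0, 0.5, 0.4]
grip_width: 0.4
finger_force: 0.0
```

Request:
apply_moves(motion="0 0 0.002 0; 0 0 0.002 0; 0 0 0 0")

```text
time: 10.88
tool_pos: [519.6, 129.4, 31.6]
tcp_rot: [-3.142, -0.0, 2.682]
contact_force: [-0.0, 0.3, -0.2]
grip_width: 0.2
finger_force: 0.0
```

Request:
apply_moves(motion="-0.002 0 0 0; -0.002 0 0 0; -0.002 0 0 0")

```text
time: 11.25
tool_pos: [525.3, 126.6, 31.8]
tcp_rot: [3.141, 0.0, 2.682]
contact_force: [0.7, -0.5, 0.3]
grip_width: 0.8
finger_force: 0.0
```

Request:
apply_moves(motion="-0.002 0 0 0; -0.002 0 0 0")

```text
time: 11.5
tool_pos: [528.8, 124.9, 31.7]
tcp_rot: [3.142, 0.0, 2.682]
contact_force: [0.1, -0.1, 0.3]
grip_width: 0.1
finger_force: 0.0
```

Request:
apply_moves(motion="-0.002 0 0 0; -0.002 0 0 0")

```text
time: 11.75
tool_pos: [531.4, 123.4, 31.6]
tcp_rot: [-3.141, -0.002, 2.683]
contact_force: [-3.5, 2.2, 2.5]
grip_width: 0.5
finger_force: 2.1
```

Request:
apply_moves(motion="-0.002 0 0 0; -0.002 0 0 0")

```text
time: 12.0
tool_pos: [535.7, 121.4, 31.6]
tcp_rot: [-3.142, -0.0, 2.683]
contact_force: [-3.9, 1.8, 1.2]
grip_width: 0.4
finger_force: 1.8
```

Request:
apply_moves(motion="-0.001 0 0 0; -0.001 0 0 0")

```text
time: 12.25
tool_pos: [537.6, 120.5, 31.6]
tcp_rot: [-3.142, -0.0, 2.682]
contact_force: [-3.1, 1.5, 1.6]
grip_width: 0.1
finger_force: 1.7
```

Request:
apply_moves(motion="-0.001 0 0 0; -0.001 0 0 0")

```text
time: 12.5
tool_pos: [538.1, 120.2, 31.6]
tcp_rot: [-3.141, -0.003, 2.682]
contact_force: [-8.6, 5.5, 4.9]
grip_width: 0.6
finger_force: 5.2
```

Request:
apply_moves(motion="-0.001 0 0 0; 0 0 0 0; 0 0 0 0")

```text
time: 12.88
tool_pos: [538.1, 120.2, 31.7]
tcp_rot: [-3.141, -0.004, 2.683]
contact_force: [-9.9, 6.0, 6.4]
grip_width: 0.5
finger_force: 5.8
```

Request:
apply_moves(motion="0.002 0 0 0; 0.003 0 0 0; 0.004 0 0 0; 0 0 -0.02 0; 0 0 -0.04 0; 0.03 0.01 -0.02 0; 0.05 0.02 0 0; 0.05 0.02 0 0")

```text
time: 13.88
tool_pos: [437.5, 226.4, 112.3]
tcp_rot: [3.14, 0.002, 2.681]
contact_force: [0.4, 0.4, 0.1]
grip_width: 0.4
finger_force: 0.0
```

Request:
apply_moves(motion="0.05 0.02 0 0; 0.03 0 0 0; 0 0 0 0")

```text
time: 14.25
tool_pos: [373.7, 279.8, 111.9]
tcp_rot: [3.141, 0.0, 2.685]
contact_force: [0.6, 0.6, -0.1]
grip_width: 0.6
finger_force: 0.0
```

```bash
python3 - <<'E'
from h import *
print(bot.get_obs()["tool_pos"],bot.get_obs()["contact_force"])
e=np.array([.8965,-.443]);f=np.array([.443,.8965]);O=np.array([568.4,104.7])
for n in("top","side"):
    c=bot.capture(n); cv2.imwrite(f"pics/{n}3.png",c["img"])
    for t,z in(("block_centre",30),("thumb_pad",24)):
      for r in bot.cut_out(c,t)[:1]:
        Q,u,v=pts(c,cv2.erode(r["pixels"].astype(np.uint8),np.ones((2,2)))>0); Q=Q[Q[:,2]>z]; k=rect(Q); d=k[:2]-O; print(n,t,r["p"],len(Q),k,d@e,d@f)
a=cv2.imread("pics/top3.png");b=cv2.imread("pics/side3.png")
cv2.imwrite("pics/v5.png",np.hstack([cv2.resize(a[110:290,250:410],None,fx=2.5,fy=2.5,interpolation=2),cv2.resize(b[140:320,220:380],None,fx=2.5,fy=2.5,interpolation=2)]))
E
```

```text
[373.65680154 279.83148993 111.93494637] [ 0.6258601   0.6404133  -0.06712155]
top block_centre 0.61 458 [567.6 103.4  44.3  47.9  63.8] -0.14129999999996046 -1.5198499999999773
top thumb_pad 0.75 86 [477.4 148.4  20.6  22.6  64.5] -100.94059999999999 -1.1359500000000013
side block_centre 0.87 836 [568.5 105.8  50.5  50.3  65.2] -0.39764999999997713 1.030450000000005
side thumb_pad 0.72 167 [480.  149.1  24.9  30.8  65.1] -98.91979999999997 0.643399999999997
```

View pics/v5.png

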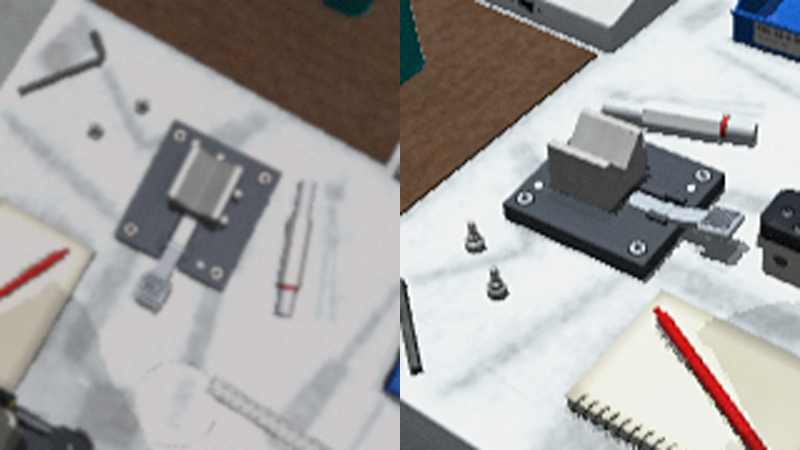

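Request:
apply_moves(motion="-0.02 -0.01 0 0; -0.035 -0.02 0 0; -0.04 -0.02 0 0; -0.035 -0.015 0 0; -0.018 -0.006 0 0; 0 0 0.025 0; 0 0 0.02 0; 0 0 0.01 0")

```text
time: 15.55
tool_pos: [475.7, 149.8, 55.7]
tcp_rot: [-3.141, -0.002, 2.682]
contact_force: [-0.4, -0.6, 0.8]
grip_width: 0.6
finger_force: 0.0
```

Request:
apply_moves(motion="0 0 0.01 0; 0 0 0.008 0; 0 0 0 0")

```text
time: 15.92
tool_pos: [476.0, 149.8, 38.4]
tcp_rot: [-3.141, -0.0, 2.683]
contact_force: [-0.1, 0.2, 0.1]
grip_width: 0.9
finger_force: 0.0
```

Request:
apply_moves(motion="0 0 0.002 0; 0 0 0.002 0; 0 0 0.002 0; 0 0 0.002 0; 0 0 0.002 0; 0 0 0.002 0")

```text
time: 16.68
tool_pos: [476.0, 149.9, 26.7]
tcp_rot: [-3.142, -0.0, 2.682]
contact_force: [-1.7, 0.8, 2.0]
grip_width: 0.4
finger_force: 1.3
```

Request:
apply_moves(motion="0 0 0.002 0; 0 0 0.002 0; 0 0 0.002 0; 0 0 0.002 0")

```text
time: 17.18
tool_pos: [475.9, 149.8, 18.6]
tcp_rot: [-3.142, -0.001, 2.682]
contact_force: [-2.9, 2.2, 3.7]
grip_width: 0.2
finger_force: 2.1
```

Request:
apply_moves(motion="0 0 0.001 0; 0 0 0.001 0; 0 0 0.001 0")

```text
time: 17.55
tool_pos: [476.0, 149.8, 15.6]
tcp_rot: [-3.141, -0.0, 2.682]
contact_force: [-3.6, 3.0, 4.7]
grip_width: 0.7
finger_force: 2.1
```

Request:
apply_moves(motion="0 0 0.001 0; 0 0 0.001 0")

```text
time: 17.8
tool_pos: [476.0, 149.8, 13.6]
tcp_rot: [-3.142, -0.0, 2.682]
contact_force: [-3.3, 1.8, 3.2]
grip_width: 0.7
finger_force: 2.2
```

Request:
apply_moves(motion="0 0 0.001 0; 0 0 0.001 0")

```text
time: 18.05
tool_pos: [476.1, 149.8, 12.3]
tcp_rot: [3.142, -0.0, 2.682]
contact_force: [-7.5, 1.2, 16.9]
grip_width: 0.4
finger_force: 9.1
```

Request:
apply_moves(motion="0 0 0.001 0; 0 0 0 0")

```text
time: 18.3
tool_pos: [476.1, 149.9, 12.1]
tcp_rot: [3.141, 0.0, 2.683]
contact_force: [-8.5, 1.0, 19.3]
grip_width: 0.3
finger_force: 10.4
```

Request:
apply_moves(motion="0 0 0 0; 0 0 -0.005 0; 0 0 -0.02 0; 0 0 -0.04 0; 0.01 0 -0.04 0; 0.04 0.015 0 0; 0.05 0.02 0 0; 0.05 0.02 0 0")

```text
time: 19.3
tool_pos: [366.2, 266.5, 116.0]
tcp_rot: [3.14, 0.002, 2.681]
contact_force: [-0.1, 0.5, -0.0]
grip_width: 0.2
finger_force: 0.0
```

Request:
apply_moves(motion="0.01 0.01 0 0; 0 0 0 0; 0 0 0 0")

```text
time: 19.68
tool_pos: [362.8, 278.3, 115.6]
tcp_rot: [3.141, 0.001, 2.682]
contact_force: [-1.1, 0.3, 0.4]
grip_width: 0.4
finger_force: 0.0
```

```bash
python3 - <<'E'
from h import *
print(bot.get_obs()["tool_pos"],bot.get_obs()["contact_force"])
e=np.array([.8965,-.443]);f=np.array([.443,.8965]);O=np.array([568.4,104.7])
for n in("top","side"):
    c=bot.capture(n); cv2.imwrite(f"pics/{n}4.png",c["img"])
    for t,z in(("block_centre",30),("thumb_pad",3)):
      for r in bot.cut_out(c,t)[:1]:
        Q,u,v=pts(c,cv2.erode(r["pixels"].astype(np.uint8),np.ones((2,2)))>0); Q=Q[Q[:,2]>z]; k=rect(Q); d=k[:2]-O; print(n,t,r["p"],len(Q),k,d@e,d@f,np.percentile(Q[:,2],[5,50,95]))
        if t=="thumb_pad":
            x=(Q[:,:2]-O)@e; print("pad z",[np.median(Q[(x>a)&(x<a+8),2]).round(1) for a in range(-118,-30,8) if ((x>a)&(x<a+8)).any()])
a=cv2.imread("pics/top4.png");b=cv2.imread("pics/side4.png")
cv2.imwrite("pics/v6.png",np.hstack([cv2.resize(a[110:290,250:410],None,fx=2.5,fy=2.5,interpolation=2),cv2.resize(b[140:320,220:380],None,fx=2.5,fy=2.5,interpolation=2)]))
E
```

```text
[362.76252873 278.28318646 115.64058005] [-1.05634948  0.29659099  0.37160092]
top block_centre 0.87 449 [567.8 103.2  44.2  48.5  64. ] 0.12659999999997965 -1.6105500000000101 [37.50184218 48.52569897 56.91249919]
top thumb_pad 0.81 257 [503.3 134.   21.7  85.6  60. ] -71.34204999999996 -2.5718499999999875 [ 7.55226917 10.80161867 22.31675506]
pad z [np.float64(8.5), np.float64(9.5), np.float64(10.5), np.float64(10.1), np.float64(9.6), np.float64(10.3), np.float64(10.4), np.float64(13.0), np.float64(15.5), np.float64(17.9), np.float64(21.5)]
side block_centre 0.96 865 [567.6 102.4  55.5  50.4  64.3] 0.30170000000003955 -2.4163499999999773 [33.43202671 48.05456018 59.41669252]
side thumb_pad 0.93 379 [504.5 140.1  24.9  86.   67.4] -72.96854999999998 3.4284000000000012 [ 7.56562735 13.35775453 22.42410146]
pad z [np.float64(9.6), np.float64(11.8), np.float64(13.4), np.float64(13.1), np.float64(12.6), np.float64(13.4), np.float64(14.0), np.float64(15.6), np.float64(17.8), np.float64(20.4), np.float64(22.9)]
```

View pics/v6.png

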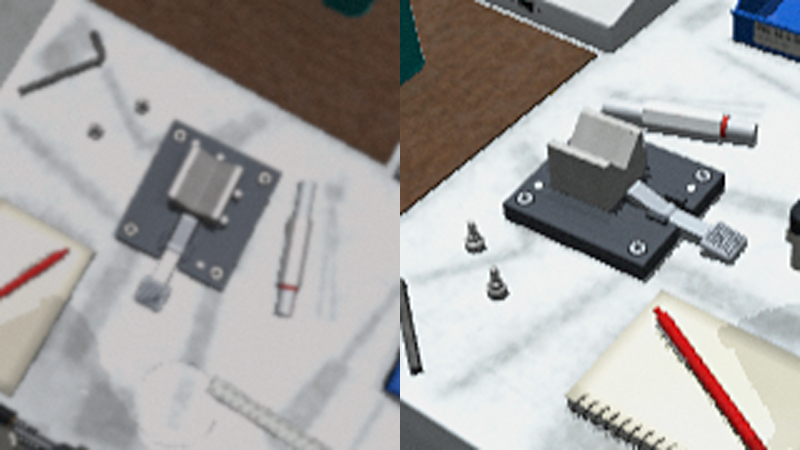

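```bash
python3 -c "
from plant import bot
print(bot.close_job())"
```

```text
the job is handed in; nothing more can be done
None
```

I handed the job in at about 20 s: the block sits against both side pins and the end stop, the rocker went down to its hard stop with the nose up behind the block, the arm is clear, and the gauge and pins look undisturbed in the last pictures. Hand-in returned no verdict.

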